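# Pack the handpieces away in the instrument case

## Robot

A 6-joint arm with a two-finger parallel gripper is mounted at the origin on the work surface. World frame = base frame: x ahead of the robot, y to its left, z up, the work surface at z = 0. Lengths are in m, angles in rad, forces in N, time in s.
With the tool pointing down it reaches from about 0.375 to 0.925 m from the base axis. Payload 5.7 kg.
Tool frame: the origin (TCP) lies at the very end of the fingers, on their centre line; the grasp point (between the pads) lies bot.pinch_z behind it (bot.pinch_z is the distance from the TCP to the grasp point, in m); z points along the fingers, x is the direction in which the jaws open and shut, and the axes are right-handed (so a half turn about z gives the same grasp; the last joint's range is limited). The gripper opens to 88 mm and grips with 3 to 60 N. Pads are 20 mm wide; open, the fingers measure 115 mm over their backs; the gripper's body (75 mm by 178 mm) begins 61 mm behind the grasp point.
Start: joints at [-1.26, 0.359, 1.51, -0, 1.272, -0.115], TCP at [0.248, -0.546, 0.223] pointing down, gripper open.
Joint ranges: [-2.97, 2.97], [-1.01, 2.36], [0.21, 2.38], [-0.96, 4.11], [0.2, 2.71], [-2.98, 2.98]. Speed limits (rad/s): [2.39, 2.39, 3.14, 3.14, 3.14, 3.14].

## Interface

Orientations are given as a unit quaternion [x, y, z, w].
In Python, from station import bot gives the robot as it stands. The module is installed in compiled form; this text tells all that it offers.
- The arm moves only by the tool drive_tool, never from a script. Its argument "series" is a list that holds one entry, the list of rows, each a list of 4 numbers: the shift along the tool's x, y, z in mm, then the turn about the tool's z in rad. A call has 1 to 8 rows; each row is the pose to reach, as a shift and turn from the pose measured when the call began, along the tool's axes at that moment; what a row does not reach only later rows make up. A row lasts 1/8 s, in which the tool goes at most 62.5 mm and 10.7 degrees, less where a joint would pass 70% of its speed; a pose out of reach is approached as far as the arm can. A call with a gripper value outside its range is refused whole. "grip" is the opening, from 0 (shut) to 1 (fully open), set as the call begins (left out, the last holds). The fingers move at their own pace and stop on an object; "grip_force" is the grip in N (left out, the last holds). Time passes only in rows, so rows that repeat a pose let the fingers close. It gives the time, the measured TCP pose, the force and the opening at its end, in the units of the state.
- bot.get_obs(): the state, without advancing time (a new reading comes with each control period).
- bot.camera(name): name is "scene" or "top"; returns (picture, depth): 420x560x3 uint8, red, green, blue; 420x560 float32, m along the optical axis (not along the pixel's ray), 0 where there is no reading.
- bot.get_calibration(name): a dict with "camera_matrix" (3x3 intrinsics, pixels), "k1" (the pictures are not rectified: a ray, as slopes to the right and down, at radius r is drawn at 1 + k1 r^2 times it, then the intrinsics apply), "R" (3x3) and "t" (3): a world point X has camera coordinates R X + t. Camera axes: x right, y down, z forward; pixel columns grow to the right and rows downward; lengths in m; the calibration is good to about 2 mm. A picture is of the moment at which its call begins. get_calibration takes no time and is no camera call.
- bot.close_job(): hands the job in, once; it reports no verdict.
The state is a dict: "time": time; "joint_positions": joint angles; "dq": joint speeds; "effort": joint torques, N m; "tcp_pos": TCP position; "tcp_rot": TCP orientation; "wrist_force": force on the tool from outside, world axes, zero at the start; "wrist_torque": the same for the moment, N m; "grip_width": finger opening in m.
Only numpy, scipy, OpenCV 4.12 (cv2) and the standard library are available. Lean on these libraries where they do the work, as an engineer would, in place of code of your own. Each camera call takes 0.05 s, during which the arm holds its last target. There are 200 camera calls.

## Task

Put the gold applicator handpieces away: flip the case's latch open and lift the lid until it stands fully upright or beyond, then move every handpiece from the drying rack into a cradle of its own in the case, turned end for end so that its nose points to the lid's hinge. Then lay the loose square retaining bar across the handpieces so that it rests in the notches of both supports in the case, and close the lid (leave the latch undone). Do not knock the standing bottle, jar or cup.

Things in the scene. Friction and masses are not known exactly. Their poses are not given: they have to be found in the camera images.
- case: fixed aluminium instrument case: tray 190 (x) x 232 (y) x 45 high, walls 4 thick; 90 high with its lid shut. Origin on the table under the tray's centre. +x points away from the robot, to the lid's hinge; the front (-x) has the latch and the lid handle. Turned up to 0.2 rad. Inside, two rails along y at x = -30 and +30, 10 wide, tops 36 above the table, carry the three cradles
- seat1 (a point): where a handpiece's origin lies when it rests in cradle 1: case x = 0, y = -50, 48 above the table. Axes as the case. On each rail a cradle is a gap of 30 (in y) between two round pegs, 6 across, rising 10 above the rail; the handpiece lies along case x across both rails. Any handpiece may go in any cradle
- seat2 (a point): the same for cradle 2: case x = 0, y = 0, 48 above the table
- seat3 (a point): the same for cradle 3: case x = 0, y = +50, 48 above the table
- bar_seat (a point): where the bar's middle lies when it rests in both notches: case x = 0, y = 0, 72 above the table, 4 clear above the handpieces; the bar then lies along case y. Axes as the case. The two supports stand at case y = -97 and +97, each 10 thick in y, top 64 above the table, with a notch 22 wide (x) between two round pegs rising 13. Walls and lid leave 224 inside in y
- latch (a joint): angle of the toggle latch on the case front: 0 shut, 1.8 rad fully open. Over-centre spring: below 0.5 rad it pulls shut, above it throws the latch open. Shut, it hooks the lid down. Pivot along y at case x = -99, y = -50, 32 above the table; the top swings outwards (case -x) and down
- latch_tab (a point): point on the latch's tab, a steel plate 28 wide (y), 46 long, flaring up and outwards at about 45 deg; when shut, this point is 44 in front of the tray (case x = -139, y = -50), 90 above the table, 8 short of the tab's tip. Pressing straight down on it from above with the shut fingers (3 to 6 N), by 50 or so, flips the latch open
- lid (a joint): lid angle: 0 shut, 1.57 upright, stop at 1.75 rad. Stiff hinge: the lid stays at any angle; about 2 to 6 N at the handle moves it, and it must be pushed down to close
- lid_handle (a point): middle of the lid's round handle bar, 10 across, 72 long along y, on two end stubs that hold it 40 in front of the lid's front wall; when shut at case x = -135, y = +25, 75 above the table. It moves with the lid. It can be pinched from above, fingers on its front and back sides, and turns between them as the lid swings
- lid_hinge (a point): point on the lid's hinge line (along case y), level with the handle in y: case x = +95, y = +25, 45 above the table. With the lid shut the handle is 230 from it horizontally and 30 higher
- rack: fixed steel drying rack: base 150 (x) x 170 (y) x 6, origin under its centre on the table; rails and pegs as in the case, rail tops 40 above the table, make three places at y = -50, 0, +50. Handpieces start along its x axis, origin 52 above the table, noses to its -x (the robot). Turned up to 0.2 rad. It stands left or right of the robot, the case on the other side
- pen1: gold-coloured metal handpiece, 150 long, about 140 g: a 24 x 24 square body, a dark round cap (18 across) at the tail, a slim steel nozzle (tapering to 7 across) at the nose. Origin on its long axis: nose tip 78 along +x, tail end 72 along -x, square body from x = -55 to +45; best held at the origin. Any of its four sides may be up. May be absent
- pen2: a second handpiece exactly as pen1. May be absent
- pen3: a third handpiece exactly as pen1. May be absent
- nose1 (a point): nose tip of pen1, 78 from its origin along its +x
- nose2 (a point): nose tip of pen2, 78 from its origin along its +x
- nose3 (a point): nose tip of pen3, 78 from its origin along its +x
- bar: loose steel retaining bar, 208 long, 16 x 16 square section, black end caps, about 120 g; origin at its middle, x along its length; any side may be up, either end either way. It starts flat on the table between case and rack, roughly pointing away from the robot
- bottle: bystander: clear plastic bottle standing between case and rack at the far side, 66 across, 200 high; origin under its centre. Leave it standing where it is
- jar: bystander: amber glass jar, 44 across, 70 high, standing beyond the rack; origin under its centre. Leave it standing where it is
- cup: bystander: steel cup, 70 across the rim, 80 high, standing beyond the rack; origin under its centre. Leave it standing where it is
Things that resemble listed ones, but are neither listed nor needed, are in the scene too. What is meant by the bar is not purple, and is the larger of those in its own colour.

How it is judged:
By the outcome, as a careful person would: the job done as asked, in the order asked, and still so for the second after the job is handed in, with the robot touching nothing.
Of pen1, pen2, pen3 only 2 to 3 are there at a start; the rules pass over those that are not, and their reading is None.
At some moment in a run one of bar may be knocked a few centimetres aside while the robot is not near it.
Once in a run the grip may slacken for a moment while it holds something.
It also fails if it takes over 210 s, if anything falls off the work surface, if the arm or the gripper's body presses on something with over 40 N, if the wrist force passes 120 N, or if a joint passes its speed limit or range.

## Working session

There is one attempt and no reset: what is moved stays moved. The work goes in short steps, Python scripts to look and compute and a tool call to move; the robot and the scene stay as the last step left them, time stands still between calls to the robot, and variables do not carry over. Pictures are saved under pics/ and viewed, about 12 in all and at most 16, crops included, and the job is handed in when it is done.

Besides the shell and the picture viewer there is one more tool, called after "Call:" by a JSON object that holds its "method" and its "body". drive_tool: Moves the arm, as the interface text tells. Its arguments: {"type":"object","properties":{"series":{"type":"array"},"grip":{"type":"number"},"grip_force":{"type":"number"}},"required":["series"]}

```bash
mkdir -p pics
cat > h.py <<'E'
import numpy as np, cv2
from station import bot
def cal(n):
    c=bot.get_calibration(n); return np.array(c["camera_matrix"]),c["k1"],np.array(c["R"]),np.array(c["t"])
def ray(n,u,v):
    K,k1,R,t=cal(n)
    d=np.array([(u-K[0,2])/K[0,0],(v-K[1,2])/K[1,1]]); s=d.copy()
    for _ in range(20): s=d/(1+k1*(s@s))
    return -R.T@t, R.T@np.array([s[0],s[1],1.])
def plane(n,u,v,z):
    o,d=ray(n,u,v); return o+d*(z-o[2])/d[2]
def dep(n,u,v,D):
    o,d=ray(n,u,v); return o+d*D[int(v),int(u)]
def proj(n,X):
    K,k1,R,t=cal(n); c=R@np.array(X)+t; s=c[:2]/c[2]; s=s*(1+k1*(s@s)); return K[0,0]*s[0]+K[0,2],K[1,1]*s[1]+K[1,2]
def cloud(n,D):
    K,k1,R,t=cal(n); h,w=D.shape
    u,v=np.meshgrid(np.arange(w),np.arange(h)); d=np.stack([(u-K[0,2])/K[0,0],(v-K[1,2])/K[1,1]],-1); s=d.copy()
    for _ in range(20): s=d/(1+k1*(s**2).sum(-1,keepdims=True))
    P=np.concatenate([s,np.ones((h,w,1))],-1)*D[...,None]
    W=(P-t)@R; W[D==0]=np.nan; return W
def tool(target):
    """world displacement from TCP now to target, in tool axes mm"""
    from scipy.spatial.transform import Rotation as Ro
    o=bot.get_obs(); return Ro.from_quat(o["tcp_rot"]).inv().apply(np.array(target)-o["tcp_pos"])*1000
E
python3 - <<'E'
from h import *
o=bot.get_obs(); print({k:np.round(v,3) for k,v in o.items()}, bot.pinch_z)
for n in("scene","top"):
    p,d=bot.camera(n); cv2.imwrite(f"pics/{n}0.png",p[...,::-1]); np.savez(f"{n}0.npz",p=p,d=d)
    K,k1,R,t=cal(n); print(n,K.round(1).tolist(),k1,(-R.T@t).round(3),R.round(3).tolist())
E
```

```text
{'time': np.float64(0.0), 'joint_positions': array([-1.26 ,  0.359,  1.511,  0.   ,  1.272, -0.115]), 'dq': array([-0.   ,  0.001, -0.001, -0.001,  0.002, -0.001]), 'effort': array([ 1.0000e-03, -5.1536e+01, -2.7073e+01,  6.8000e-02,  3.5000e-02,
       -0.0000e+00]), 'tcp_pos': array([ 0.248, -0.546,  0.222]), 'tcp_rot': array([ 0.841, -0.542, -0.001, -0.001]), 'wrist_force': array([ 0.276,  0.091, -0.545]), 'wrist_torque': array([-0.025,  0.015, -0.003]), 'grip_width': np.float64(0.088)} 0.0187
scene [[402.5, 0.0, 282.1], [0.0, 402.5, 215.2], [0.0, 0.0, 1.0]] -0.04459570768229731 [ 0.99  -0.241  0.77 ] [[0.471, 0.882, -0.017], [0.681, -0.376, -0.629], [-0.561, 0.284, -0.777]]
top [[405.5, 0.0, 279.1], [0.0, 405.5, 213.4], [0.0, 0.0, 1.0]] 0.03826358486193483 [ 0.407 -0.008  1.134] [[-0.015, -1.0, -0.011], [-0.996, 0.016, -0.087], [0.087, 0.01, -0.996]]
```

View pics/scene0.png

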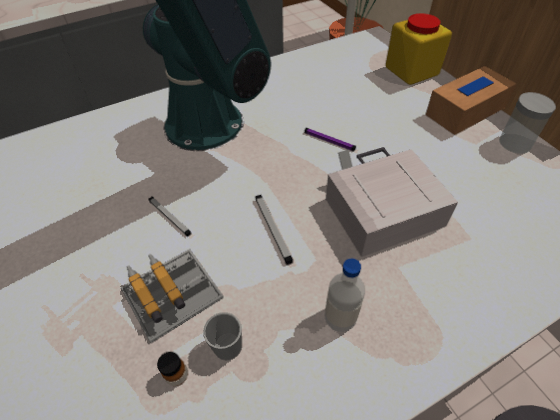

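View pics/top0.png

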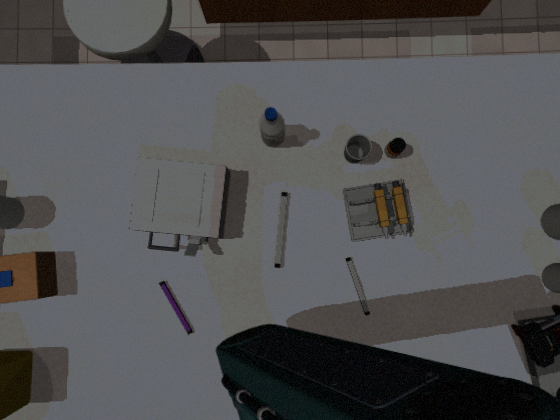

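The scene shows the case at (390,195), the rack with two gold pens at (150,290), the bottle at (345,300), the cup at (223,335) and the jar at (170,367).

There are three bar candidates in the top view: steel at (281,230), a smaller steel one at (358,285), and purple at (175,307). The (281,230) bar fits, as the larger steel one. I'll measure it and confirm with a crop.

Run:
```python
from h import *
for n in("top","scene"):
    f=np.load(n+"0.npz"); p,D=f["p"],f["d"]; W=cloud(n,D)
    # lid top
    m=(abs(W[...,2]-0.09)<0.004)&(W[...,1]>0.03)&(W[...,0]>0.3)
    k,l,st,c=cv2.connectedComponentsWithStats(m.astype(np.uint8)); i=1+st[1:,4].argmax()
    r=cv2.minAreaRect((W[l==i][:,:2]*1000).astype(np.float32)); print(n,"lid",r,np.median(W[l==i][:,2]))
    hsv=cv2.cvtColor(p,cv2.COLOR_RGB2HSV)
    g=((hsv[...,0]>10)&(hsv[...,0]<28)&(hsv[...,1]>130)&(hsv[...,2]>60)&(W[...,1]<-0.1)&(W[...,0]>0.25)&(W[...,0]<0.7)&(W[...,2]>0.05)).astype(np.uint8)
    k,l,st,c=cv2.connectedComponentsWithStats(g)
    for i in range(1,k):
        if st[i,4]<60: continue
        z=np.median(W[l==i][:,2]); q=W[(l==i)&(W[...,2]>0.058)]
        print(n,"pen",st[i].tolist(),z,cv2.minAreaRect((q[:,:2]*1000).astype(np.float32)))
    # table-level objs
    m=(W[...,2]>0.008)&(W[...,2]<0.03)&(W[...,0]>0.2)&(W[...,0]<0.8)&(abs(W[...,1])<0.45)
    k,l,st,c=cv2.connectedComponentsWithStats(m.astype(np.uint8))
    for i in range(1,k):
        if st[i,4]<60: continue
        q=W[l==i]; print(n,"low",st[i].tolist(),np.median(q[:,2]).round(4),cv2.minAreaRect((q[:,:2]*1000).astype(np.float32)))
    m=(W[...,2]>0.003)&(W[...,2]<0.2)&(W[...,0]>0.25)&(W[...,0]<0.85)&(abs(W[...,1])<0.5)
    k,l,st,c=cv2.connectedComponentsWithStats(m.astype(np.uint8))
    for i in range(1,k):
        if st[i,4]<150: continue
        q=W[l==i]; print(n,"obj",st[i].tolist(),q[:,2].max().round(3),[[int(round(float(y))) for y in x] if not np.isscalar(x) else x for x in cv2.minAreaRect((q[:,:2]*1000).astype(np.float32))])
f=np.load("top0.npz"); c=f["p"][150:330,130:430,::-1]; c=cv2.convertScaleAbs(c,alpha=1.5)
cv2.imwrite("pics/crop1.png",cv2.resize(c,None,fx=2.6,fy=2.6,interpolation=cv2.INTER_CUBIC))
```

```text
top lid ((544.860107421875, 265.5294189453125), (233.90313720703125, 189.73902893066406), 83.60909271240234) 0.08936067922394818
top pen [393, 187, 15, 37, 308] 0.06306687409812309 ((517.8457641601562, -317.376953125), (97.99661254882812, 22.567005157470703), 7.849956035614014)
top pen [375, 189, 15, 38, 311] 0.06300732714344655 ((511.3000183105469, -268.7383728027344), (98.03211212158203, 22.921297073364258), 8.545308113098145)
top low [347, 142, 19, 16, 70] 0.0197 ((683.9392700195312, -218.08279418945312), (51.45519256591797, 27.071271896362305), 53.552764892578125)
top low [222, 171, 9, 68, 85] 0.0204 ((531.2281494140625, 150.02980041503906), (1.53548002243042, 186.52413940429688), 83.51042938232422)
top low [343, 188, 42, 54, 195] 0.011 ((503.79754638671875, -229.5163116455078), (149.39938354492188, 90.09027099609375), 8.64581298828125)
top low [275, 192, 13, 76, 442] 0.0151 ((460.4201354980469, -1.0576248168945312), (16.053895950317383, 208.8807830810547), 83.53459167480469)
top low [346, 257, 24, 58, 269] 0.012 ((303.94921875, -207.4684600830078), (160.68382263183594, 12.667140
[... 2854 characters left out ...]
18] 0.0201 ((691.7548217773438, -311.84246826171875), (19.37006950378418, 43.482975006103516), 18.31574821472168)
scene obj [326, 147, 132, 109, 9309] 0.099 [[522, 269], [237, 243], 83.07988739013672]
scene obj [256, 195, 37, 70, 565] 0.018 [[462, 1], [17, 211], 83.60977172851562]
scene obj [153, 202, 39, 34, 267] 0.016 [[316, -204], [140, 13], 17.60196304321289]
scene obj [121, 250, 103, 93, 5202] 0.068 [[485, -273], [203, 170], 8.240991592407227]
scene obj [324, 259, 41, 73, 2068] 0.2 [[731, 13], [66, 55], 39.822174072265625]
scene obj [203, 312, 39, 48, 1416] 0.083 [[673, -209], [69, 68], 80.80651092529297]
scene obj [157, 351, 31, 35, 767] 0.072 [[681, -315], [41, 43], 74.11221313476562]
```

View pics/crop1.png

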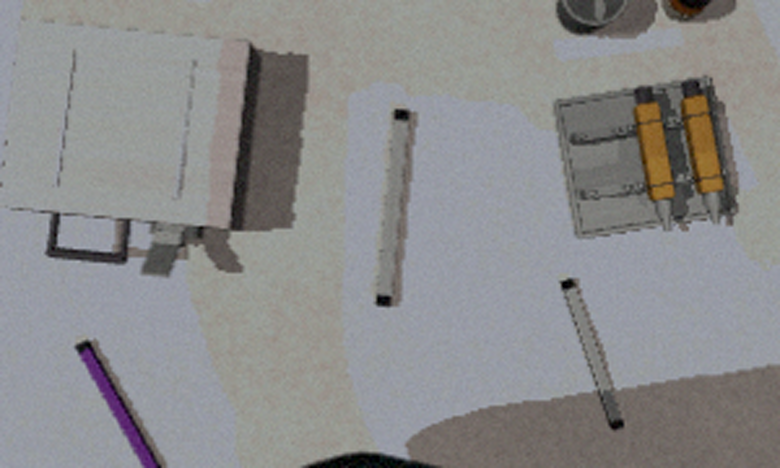

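The crop shows the pick at (395,205): a light steel bar with black caps. It measures 209 x 16, against about 160 x 13 for the other steel bar at (595,350). Next I'll check the case frame by projecting the latch and handle, and work out the first move.

```bash
cat >> h.py <<'E'
C=np.array([.5452,.2658]); YC=-6.6
def cw(x,y,z):
    a=np.radians(YC); return np.array([C[0]+(x*np.cos(a)-y*np.sin(a))/1e3, C[1]+(x*np.sin(a)+y*np.cos(a))/1e3, z/1e3])
def go(x,psi=None):
    from scipy.spatial.transform import Rotation as Ro
    o=bot.get_obs(); M=Ro.from_quat(o["tcp_rot"]).as_matrix(); p=np.degrees(np.arctan2(M[1,0],M[0,0]))
    d=0 if psi is None else -np.radians((psi-p+180)%360-180)
    print("to",np.round(np.array(x)*1e3,1),"shift",tool(x).round(1),"turn",round(d,3),"psi",round(p,1),"t",round(float(o["time"]),2))
E
python3 - <<'E'
from h import *
print(proj("top",cw(-139,-50,90)),proj("top",cw(-135,25,75)),proj("scene",cw(-139,-50,90)),proj("scene",cw(-135,25,75)))
print(cw(-139,-50,90),cw(-135,25,75))
W=cloud("top",np.load("top0.npz")["d"]); print(W[235:256:3,188:206:4,2].round(3)); print(W[236:252:2,150:182:6,2].round(3))
go([.47,-.1,.22],-6.6)
E
```

```text
(np.float64(190.09161122491417), np.float64(252.29434251011477)) (np.float64(162.94053016126787), np.float64(247.86644427542157)) (np.float64(343.73254811439244), np.float64(154.26390205276937)) (np.float64(370.258084603155), np.float64(152.0101694510318))
[0.40137433 0.23210763 0.09      ] [0.41396811 0.30615083 0.075     ]
[[ 0.06   0.091  0.087  0.09   0.09 ]
 [ 0.039  0.057  0.054  0.054  0.039]
 [ 0.067  0.065  0.066  0.055  0.037]
 [ 0.071  0.067  0.068  0.053 -0.001]
 [ 0.076  0.078  0.075 -0.002  0.001]
 [ 0.086  0.086  0.082 -0.001 -0.   ]
 [ 0.093  0.094  0.    -0.003  0.001]]
[[ 0.079  0.    -0.002 -0.     0.001 -0.002]
 [ 0.078  0.     0.001  0.001  0.001  0.   ]
 [ 0.076  0.    -0.     0.    -0.    -0.001]
 [ 0.079 -0.003 -0.005 -0.002  0.001 -0.   ]
 [ 0.079  0.003 -0.001 -0.004  0.001 -0.003]
 [ 0.079  0.079  0.078 -0.002  0.001  0.   ]
 [ 0.077  0.08   0.081  0.08   0.08   0.001]
 [ 0.001 -0.001  0.001  0.073  0.078 -0.002]]
to [ 470. -100.  220.] shift [-314.2 -386.7    2.5] turn -1.03 psi -65.6 t 0.1
```

Both predictions land on the tab (190,252) and the handle (163,248). Moving over.

Call:
{"method": "drive_tool", "body": {"series": [[[-39,-48,0,-0.13],[-78,-97,0,-0.26],[-118,-145,0,-0.39],[-157,-193,0,-0.52],[-196,-242,0,-0.65],[-236,-290,0,-0.78],[-275,-338,0,-0.91],[-314,-387,0,-1.03]]], "grip": 0}}

```text
time: 1.1
tcp_pos: [0.4707, -0.0982, 0.2224]
tcp_rot: [0.998, -0.055, -0.0, -0.001]
wrist_force: [0.7, -0.8, -0.1]
grip_width: 0.0112
```

```bash
python3 -c "
from h import *
go([.4014,.2321,.12],-6.6)"
```

```text
to [401.4 232.1 120. ] shift [-105.4 -320.4  102.9] turn 0.004 psi -6.4 t 1.1
```

Call:
{"method": "drive_tool", "body": {"series": [[[-17,-53,0,0],[-35,-106,0,0],[-53,-160,0,0],[-70,-213,10,0],[-88,-266,40,0],[-105,-320,70,0],[-105,-320,100,0],[-105,-320,103,0]]]}}

```text
time: 2.1
tcp_pos: [0.3995, 0.2315, 0.1181]
tcp_rot: [0.999, -0.055, -0.003, 0.0]
wrist_force: [-0.0, -0.3, 0.0]
grip_width: 0.0003
```

Call:
{"method": "drive_tool", "body": {"series": [[[0,0,20,0],[0,0,30,0],[0,0,40,0],[0,0,50,0],[0,0,60,0],[0,0,70,0],[0,0,80,0],[0,0,82,0]]]}}

```text
time: 3.1
tcp_pos: [0.3985, 0.2312, 0.0353]
tcp_rot: [0.999, -0.054, -0.003, 0.001]
wrist_force: [0.2, 0.8, -0.6]
grip_width: 0.0012
```

Call:
{"method": "drive_tool", "body": {"series": [[[0,0,-30,0],[0,0,-80,0],[0,0,-130,0],[30,40,-150,0],[30,40,-150,0]]]}}

```text
time: 3.72
tcp_pos: [0.428, 0.1872, 0.1873]
tcp_rot: [0.998, -0.056, -0.0, 0.0]
wrist_force: [0.6, 0.7, 0.2]
grip_width: 0.0003
```

Run:
```python
from h import *
p,D=bot.camera("scene"); c=p[90:270,280:500,::-1]; cv2.imwrite("pics/s1.png",cv2.resize(c,None,fx=3,fy=3,interpolation=cv2.INTER_CUBIC))
go(cw(-135,25,160),-6.6)
```

```text
to [414.  306.2 160. ] shift [ -25.  -116.2   26. ] turn 0.004 psi -6.4 t 3.77
```

View pics/s1.png

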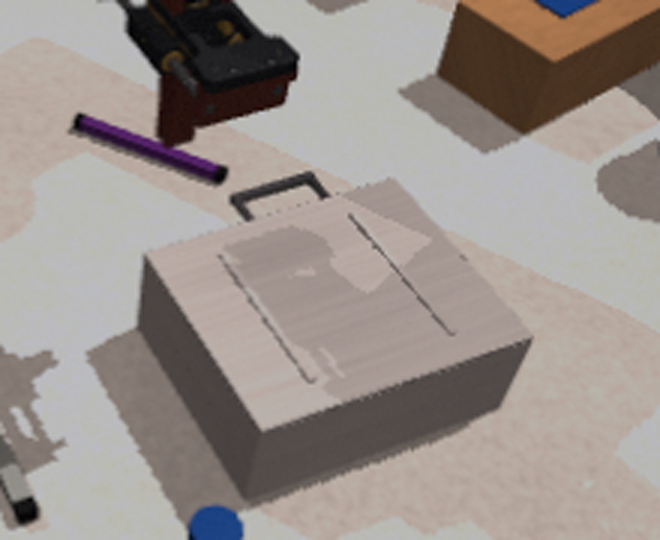

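The tab is no longer visible, so the latch is open. The handle is clear at crop (275,190), and I'll pinch it now.

Call:
{"method": "drive_tool", "body": {"series": [[[-12,-58,10,0],[-25,-116,26,0],[-25,-116,60,0],[-25,-116,90,0],[-25,-116,110,0],[-25,-116,125,0],[-25,-116,127,0],[-25,-116,127,0]]], "grip": 0.36}}

```text
time: 4.78
tcp_pos: [0.4135, 0.3061, 0.0591]
tcp_rot: [0.998, -0.056, -0.002, 0.0]
wrist_force: [0.3, -0.2, 0.2]
grip_width: 0.0317
```

Call:
{"method": "drive_tool", "body": {"series": [[[0,0,0,0],[0,0,0,0],[0,0,0,0],[0,0,0,0]]], "grip": 0, "grip_force": 15}}

```text
time: 5.28
tcp_pos: [0.4139, 0.3062, 0.0596]
tcp_rot: [0.998, -0.056, -0.002, -0.0]
wrist_force: [-0.7, 0.1, 4.4]
grip_width: 0.0093
```

Run:
```python
from h import *
o=bot.get_obs(); print(o["grip_width"],o["wrist_force"],o["tcp_pos"])
go(cw(-135,25,60),-6.6)
for th in np.arange(.1,1.75,.1):
    c,s=np.cos(th),np.sin(th); x,z=-230,30
    print(round(th,2),(cw(95+x*c+z*s,25,45-x*s+z*c)*1e3).round(), np.round([x*c+z*s+230,-x*s+z*c-30]))
```

```text
0.009314301233440422 [-0.66365811  0.11005515  4.38109285] [0.41390386 0.3062492  0.05960544]
to [414.  306.2  60. ] shift [ 0.1  0.1 -0.4] turn 0.003 psi -6.4 t 5.28
0.1 [418. 306.  98.] [ 4. 23.]
0.2 [424. 305. 120.] [11. 45.]
0.3 [433. 304. 142.] [19. 67.]
0.4 [444. 303. 162.] [30. 87.]
0.5 [456. 301. 182.] [ 43. 107.]
0.6 [471. 300. 200.] [ 57. 125.]
0.7 [487. 298. 216.] [ 73. 141.]
0.8 [505. 296. 231.] [ 91. 156.]
0.9 [524. 293. 244.] [111. 169.]
1.0 [544. 291. 255.] [131. 180.]
1.1 [565. 289. 264.] [152. 189.]
1.2 [587. 286. 270.] [175. 195.]
1.3 [610. 283. 275.] [197. 200.]
1.4 [633. 281. 277.] [220. 202.]
1.5 [656. 278. 277.] [244. 202.]
1.6 [679. 275. 274.] [267. 199.]
1.7 [701. 273. 269.] [289. 194.]
```

Call:
{"method": "drive_tool", "body": {"series": [[[4,0,-23,0],[11,0,-45,0],[19,0,-67,0],[30,0,-87,0],[43,0,-107,0],[57,0,-125,0],[73,0,-141,0],[73,0,-141,0]]]}}

```text
time: 6.28
tcp_pos: [0.4846, 0.2982, 0.2017]
tcp_rot: [0.998, -0.056, -0.004, -0.0]
wrist_force: [-10.5, 0.5, 11.3]
grip_width: 0.0092
```

Call:
{"method": "drive_tool", "body": {"series": [[[18,0,-15,0],[38,0,-28,0],[58,0,-39,0],[79,0,-48,0],[102,0,-54,0],[124,0,-59,0],[147,0,-61,0],[171,0,-61,0]]]}}

```text
time: 7.28
tcp_pos: [0.6553, 0.2786, 0.2624]
tcp_rot: [0.998, -0.056, -0.004, 0.0]
wrist_force: [-1.8, -0.8, 2.4]
grip_width: 0.0098
```

Run:
```python
from h import *
o=bot.get_obs(); print(o["grip_width"],o["wrist_force"],o["tcp_pos"],cw(110,25,260))
go([.701,.273,.254],-6.6)
```

```text
0.009779361581350792 [-1.8406231  -0.84675409  2.39017172] [0.65530036 0.27859734 0.26240893] [0.65734443 0.27799123 0.26      ]
to [701. 273. 254.] shift [46.1  0.4  8. ] turn 0.003 psi -6.4 t 7.28
```

Continue to about 1.7 rad, release slowly, go up, and look.

Call:
{"method": "drive_tool", "body": {"series": [[[15,0,1,0],[31,0,4,0],[46,0,8,0],[46,0,8,0]]]}}

```text
time: 7.78
tcp_pos: [0.7035, 0.273, 0.2537]
tcp_rot: [0.998, -0.056, -0.003, -0.0]
wrist_force: [3.6, -0.8, 2.2]
grip_width: 0.0096
```

Call:
{"method": "drive_tool", "body": {"series": [[[0,0,0,0],[0,0,0,0],[0,0,0,0],[0,0,-30,0],[0,0,-60,0],[-40,0,-60,0],[-90,0,-60,0],[-140,40,-60,0]]], "grip": 0.36}}

```text
time: 8.78
tcp_pos: [0.5598, 0.2513, 0.3141]
tcp_rot: [0.998, -0.055, -0.003, -0.0]
wrist_force: [0.3, -1.1, 0.1]
grip_width: 0.0314
```

Run:
```python
from h import *
p,D=bot.camera("scene"); cv2.imwrite("pics/s2.png",p[...,::-1]); W=cloud("scene",D); np.savez("s2.npz",p=p,d=D)
go([.55,-.10,.3],-82)
# gold pens recheck
q=bot.camera("top"); cv2.imwrite("pics/t2.png",q[0][...,::-1]); np.savez("t2.npz",p=q[0],d=q[1])
```

```text
to [ 550. -100.  300.] shift [ 39.4 343.3  13.6] turn 1.32 psi -6.4 t 8.82
```

View pics/s2.png

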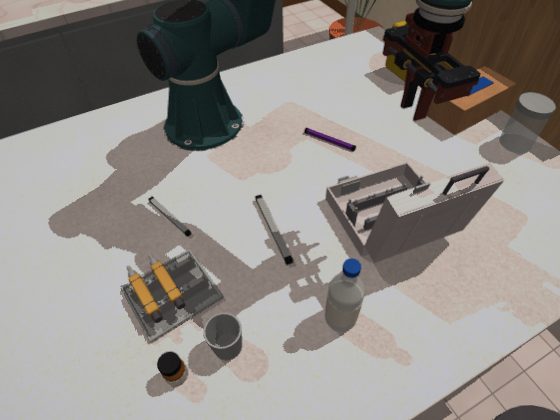

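The lid stands past upright and the bar has not moved. Two pens are in the rack. I'll head to the outer pen first.

Call:
{"method": "drive_tool", "body": {"series": [[[5,50,5,0.18],[10,100,10,0.36],[15,150,15,0.54],[20,200,20,0.72],[25,250,30,0.9],[30,300,40,1.08],[36,345,50,1.25],[39,345,50,1.32]]], "grip": 0.45}}

```text
time: 9.88
tcp_pos: [0.5526, -0.1033, 0.2632]
tcp_rot: [0.752, -0.659, -0.004, 0.006]
wrist_force: [0.3, 0.7, 0.4]
grip_width: 0.0392
```

Run:
```python
from h import *
go([.5135,-.3182,.14],-81.9)
q=np.load("t2.npz"); W=cloud("top",q["d"]); 
m=(W[...,0]>.4)&(W[...,0]<.65)&(W[...,1]>.15)&(W[...,1]<.4)&(abs(W[...,2]-.036)<.003)
P=W[m][:,:2]; a=np.radians(YC); d=(P-C)@np.array([[np.cos(a),-np.sin(a)],[np.sin(a),np.cos(a)]])*1000
print(len(d)); print(np.histogram(d[:,0],bins=range(-100,101,10)))
for s in(-1,1):
    k=abs(d[:,0]-30*s)<14; print(s,np.median(d[k],0),np.percentile(d[k][:,1],[2,98]))
# support posts tops at 64/77
m=(W[...,0]>.4)&(W[...,0]<.65)&(W[...,1]>.13)&(W[...,1]<.4)&(W[...,2]>.06)&(W[...,2]<.08)
d=(W[m][:,:2]-C)@np.array([[np.cos(a),-np.sin(a)],[np.sin(a),np.cos(a)]])*1000
for s in(-1,1):
    k=(s*d[:,1]>70)&(abs(d[:,0])<40); print(s,k.sum(),np.median(d[k],0),np.percentile(d[k],[3,97],axis=0))
```

```text
to [ 513.5 -318.2  140. ] shift [207.7  65.  124.6] turn -0.01 psi -82.5 t 9.88
409
(array([36, 17,  2,  1,  1,  2, 83, 63,  4,  5,  3,  0, 81, 56,  0,  0,  0,
        0,  3, 16]), array([-100,  -90,  -80,  -70,  -60,  -50,  -40,  -30,  -20,  -10,    0,
         10,   20,   30,   40,   50,   60,   70,   80,   90,  100]))
-1 [-30.97935357  -6.94001659] [-116.56241525   65.65313787]
1 [28.71121416 -6.13429127] [-73.05988528  58.28338681]
-1 50 [ -0.43340263 -98.29528944] [[ -16.59263992 -102.71204407]
 [  15.90015745  -93.06303045]]
1 3 [ -7.16580364 100.59730763] [[ -9.40280649  99.96094531]
 [ -4.58903464 100.67030825]]
```

Rails and support confirm the case frame to within about 1 mm. Descending on pen A.

Call:
{"method": "drive_tool", "body": {"series": [[[50,16,20,-0.01],[100,32,50,-0.01],[150,48,80,-0.01],[208,65,110,-0.01],[208,65,125,-0.01],[208,65,165,-0.01],[208,65,165,-0.01]]], "grip": 0.43}}

```text
time: 10.75
tcp_pos: [0.5112, -0.3163, 0.0971]
tcp_rot: [0.755, -0.655, -0.008, 0.006]
wrist_force: [0.1, 0.2, -0.3]
grip_width: 0.0375
```

Run:
```python
from h import *
go([.5135,-.3182,.035],-81.9)
p,D=bot.camera("scene"); c=p[200:350,80:260,::-1]; cv2.imwrite("pics/s3.png",cv2.resize(c,None,fx=3.5,fy=3.5,interpolation=cv2.INTER_CUBIC))
```

```text
to [ 513.5 -318.2   35. ] shift [ 2.4 -3.3 62. ] turn 0.0 psi -81.9 t 10.75
```

View pics/s3.png

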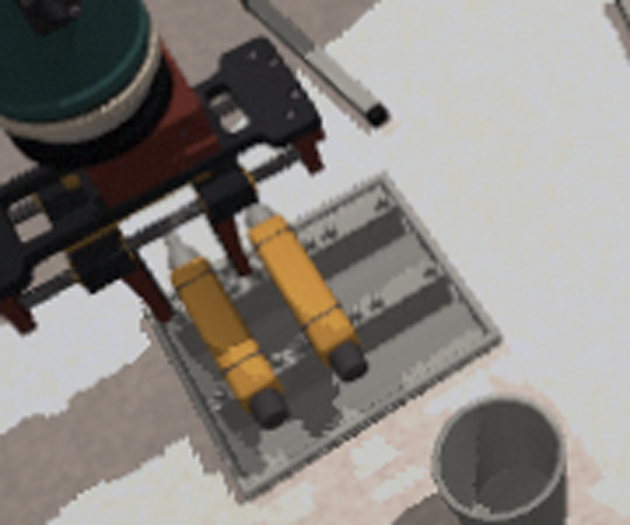

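The fingers straddle pen A, at crop (155,300) and (240,260), with the body between them. Descending and gripping.

Call:
{"method": "drive_tool", "body": {"series": [[[2,-3,20,0],[2,-3,40,0],[2,-3,55,0],[2,-3,62,0],[2,-3,62,0]]]}}

```text
time: 11.42
tcp_pos: [0.5147, -0.3186, 0.0366]
tcp_rot: [0.755, -0.655, -0.006, 0.006]
wrist_force: [0.2, 0.8, -1.0]
grip_width: 0.0377
```

Call:
{"method": "drive_tool", "body": {"series": [[[0,0,0,0],[0,0,0,0],[0,0,0,0],[0,0,0,0],[0,0,-20,0],[0,0,-50,0],[0,0,-100,0],[0,0,-130,0]]], "grip": 0, "grip_force": 30}}

```text
time: 12.42
tcp_pos: [0.5174, -0.3189, 0.1686]
tcp_rot: [0.755, -0.655, -0.005, 0.006]
wrist_force: [0.0, -0.5, -1.4]
grip_width: 0.0238
```

Run:
```python
from h import *
t=cw(0,-50,180); o=bot.get_obs(); print(o["grip_width"],o["wrist_force"])
go(t,83.4); go([.5,-.03,.18],0)
```

```text
0.023775869527264196 [ 0.00753048 -0.5314514  -1.39056138]
to [539.5 216.1 180. ] shift [-526.5  -97.4  -13. ] turn -2.884 psi -81.9 t 12.43
to [500. -30. 180.] shift [-288.4  -23.5  -11.8] turn -1.429 psi -81.9 t 12.43
```

Call:
{"method": "drive_tool", "body": {"series": [[[-36,-3,-2,-0.18],[-72,-6,-4,-0.36],[-108,-9,-6,-0.54],[-144,-12,-8,-0.72],[-180,-15,-10,-0.9],[-216,-18,-12,-1.08],[-252,-21,-12,-1.26],[-288,-24,-12,-1.43]]]}}

```text
time: 13.42
tcp_pos: [0.5, -0.0292, 0.1799]
tcp_rot: [1.0, 0.003, -0.008, 0.001]
wrist_force: [-0.2, -0.4, -1.4]
grip_width: 0.0242
```

Run:
```python
from h import *
t=cw(0,-50,180); o=bot.get_obs(); print(o["grip_width"])
go(t,83.4)
```

```text
0.024200396965005977
to [539.5 216.1 180. ] shift [  41.2 -245.1   -1.3] turn -1.449 psi 0.4 t 13.43
```

Call:
{"method": "drive_tool", "body": {"series": [[[5,-30,0,-0.18],[10,-61,0,-0.36],[15,-92,0,-0.54],[20,-122,0,-0.72],[25,-153,0,-0.9],[30,-184,0,-1.08],[36,-215,0,-1.26],[41,-245,0,-1.45]]]}}

```text
time: 14.42
tcp_pos: [0.539, 0.2169, 0.1783]
tcp_rot: [0.745, 0.667, -0.007, -0.005]
wrist_force: [0.4, -0.8, -0.9]
grip_width: 0.0236
```

```bash
cat >> h.py <<'E'
def pencheck(tag, show=True):
    """gold bodies in case coordinates from both cameras; nose side"""
    for n in("top","scene"):
        p,D=bot.camera(n); W=cloud(n,D); hsv=cv2.cvtColor(p,cv2.COLOR_RGB2HSV)
        g=((hsv[...,0]>10)&(hsv[...,0]<28)&(hsv[...,1]>130)&(hsv[...,2]>50)&(W[...,1]>.1)&(W[...,1]<.42)&(W[...,0]>.4)&(W[...,0]<.68)&(W[...,2]>.03)&(W[...,2]<.3)).astype(np.uint8)
        k,l,st,_=cv2.connectedComponentsWithStats(g)
        for i in range(1,k):
            if st[i,4]<60: continue
            q=W[l==i]; zt=np.percentile(q[:,2],90); q=q[q[:,2]>zt-.006]; a=np.radians(YC)
            d=(q[:,:2]-C)@np.array([[np.cos(a),-np.sin(a)],[np.sin(a),np.cos(a)]])*1000
            print(tag,n,"area",st[i,4],"ztop",zt.round(4),"case",[np.round(v,1) for v in cv2.minAreaRect(d.astype(np.float32))])
        cv2.imwrite(f"pics/{tag}_{n}.png",p[...,::-1])
E
python3 - <<'E'
from h import *
pencheck("p1")
o=bot.get_obs(); print(o["grip_width"])
go(cw(0,-50,90),83.4)
E
```

```text
p1 scene area 288 ztop 0.2043 case [array([ 16.7, -47.9]), array([24.8, 61.7]), np.float64(88.0)]
0.02378230513691214
to [539.5 216.1  90. ] shift [-2.   1.8 88.3] turn 0.004 psi 83.6 t 14.53
```

Call:
{"method": "drive_tool", "body": {"series": [[[-2,2,30,0],[-2,2,60,0],[-2,2,88,0],[-2,2,100,0],[-2,2,100,0]]]}}

```text
time: 15.15
tcp_pos: [0.5389, 0.2154, 0.0778]
tcp_rot: [0.746, 0.666, -0.007, -0.005]
wrist_force: [-0.5, 0.4, -1.4]
grip_width: 0.0238
```

Run:
```python
from h import *
pencheck("p2")
o=bot.get_obs(); print(o["grip_width"],o["wrist_force"])
go(cw(0,-50,32),83.4)
```

```text
p2 scene area 232 ztop 0.1045 case [array([ 20.5, -52.4]), array([30.9, 57.8]), np.float64(58.1)]
0.023539423418323033 [ 0.08609457 -0.17137789 -1.95937503]
to [539.5 216.1  32. ] shift [ 0.2 -0.  47.2] turn 0.003 psi 83.6 t 15.25
```

Call:
{"method": "drive_tool", "body": {"series": [[[0,0,15,0],[0,0,28,0],[0,0,38,0],[0,0,44,0],[0,0,46,0],[0,0,46,0]]]}}

```text
time: 16.0
tcp_pos: [0.539, 0.2159, 0.0334]
tcp_rot: [0.746, 0.666, -0.006, -0.005]
wrist_force: [-2.3, -0.6, 1.8]
grip_width: 0.024
```

Call:
{"method": "drive_tool", "body": {"series": [[[0,0,0,0],[0,0,0,0],[0,0,0,0],[0,0,-40,0],[0,0,-90,0],[0,0,-140,0],[-40,-20,-150,0],[-90,-20,-150,0]]], "grip": 0.42}}

```text
time: 17.0
tcp_pos: [0.5113, 0.1289, 0.1855]
tcp_rot: [0.745, 0.667, -0.005, -0.004]
wrist_force: [-0.5, -0.7, 0.2]
grip_width: 0.0368
```

Run:
```python
from h import *
pencheck("p3")
o=bot.get_obs(); print(o["tcp_pos"])
go([.5,-.03,.19],0)
```

```text
p3 scene area 398 ztop 0.0598 case [array([ 36.2, -66.8]), array([ 45.1, 181.7]), np.float64(71.8)]
[0.51054446 0.12555153 0.1843662 ]
to [500. -30. 190.] shift [-155.8    7.3   -5. ] turn 1.456 psi 83.4 t 17.1
```

Top at 59.8 mm (expected 60), so it is seated. Now pen B.

Call:
{"method": "drive_tool", "body": {"series": [[[-20,1,0,0.18],[-40,2,0,0.36],[-60,3,0,0.54],[-80,4,0,0.72],[-100,5,0,0.9],[-120,6,0,1.08],[-138,7,0,1.26],[-156,7,0,1.45]]]}}

```text
time: 18.1
tcp_pos: [0.5, -0.0303, 0.1849]
tcp_rot: [1.0, 0.001, -0.008, 0.001]
wrist_force: [-0.2, -0.9, 0.3]
grip_width: 0.0372
```

Run:
```python
from h import *
pencheck("p4")
go([.5074,-.2696,.14],-81.9)
p,D=bot.camera("scene"); cv2.imwrite("pics/s5.png",cv2.resize(p[130:270,290:500,::-1],None,fx=3,fy=3,interpolation=cv2.INTER_CUBIC))
```

```text
p4 top area 303 ztop 0.0616 case [array([ -4. , -52.1]), array([97.3, 24. ]), np.float64(0.4)]
p4 scene area 392 ztop 0.0599 case [array([ 36.6, -67.5]), array([ 44.6, 180.3]), np.float64(71.7)]
to [ 507.4 -269.6  140. ] shift [  6.8 238.5  45.6] turn 1.435 psi 0.3 t 18.2
```

View pics/s5.png

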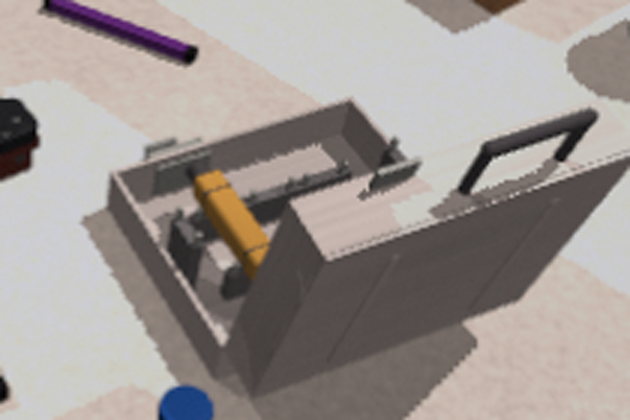

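Pen A sits in cradle 1 with its dark tail cap to the front, at crop (195,170). Its body centre is at case (-4,-52). Next is pen B.

Call:
{"method": "drive_tool", "body": {"series": [[[1,30,0,0.18],[2,60,0,0.36],[3,90,0,0.54],[4,120,0,0.72],[5,150,10,0.9],[6,180,20,1.08],[7,210,35,1.26],[7,239,46,1.435]]]}}

```text
time: 19.25
tcp_pos: [0.5093, -0.269, 0.1386]
tcp_rot: [0.756, -0.654, -0.005, 0.006]
wrist_force: [-0.3, -0.7, -0.1]
grip_width: 0.0367
```

Run:
```python
from h import *
go([.5074,-.2696,.095],-81.9)
```

```text
to [ 507.4 -269.6   95. ] shift [ 0.3  1.2 43.7] turn 0.004 psi -81.7 t 19.25
```

Call:
{"method": "drive_tool", "body": {"series": [[[0,1,30,0],[0,1,60,0],[0,1,85,0],[0,1,98,0],[0,1,103,0],[0,1,103,0]]]}}

```text
time: 20.0
tcp_pos: [0.5071, -0.2693, 0.036]
tcp_rot: [0.757, -0.654, -0.005, 0.006]
wrist_force: [-0.2, -0.0, 0.2]
grip_width: 0.037
```

Call:
{"method": "drive_tool", "body": {"series": [[[0,0,0,0],[0,0,0,0],[0,0,0,0],[0,0,0,0],[0,0,-20,0],[0,0,-50,0],[0,0,-100,0],[0,0,-140,0]]], "grip": 0}}

```text
time: 21.0
tcp_pos: [0.5091, -0.269, 0.1774]
tcp_rot: [0.757, -0.654, -0.005, 0.006]
wrist_force: [0.7, -0.6, -1.4]
grip_width: 0.0241
```

Run:
```python
from h import *
o=bot.get_obs(); print(o["grip_width"],o["wrist_force"])
go([.5,-.03,.18],0)
```

```text
0.024104267019095387 [ 0.71978839 -0.59481668 -1.42400526]
to [500. -30. 180.] shift [-237.8  -25.7   -3. ] turn -1.425 psi -81.6 t 21.0
```

Call:
{"method": "drive_tool", "body": {"series": [[[-30,-3,0,-0.18],[-60,-6,0,-0.36],[-90,-9,0,-0.54],[-120,-12,0,-0.72],[-150,-15,0,-0.9],[-180,-18,0,-1.08],[-210,-22,0,-1.26],[-238,-26,0,-1.43]]]}}

```text
time: 22.0
tcp_pos: [0.4995, -0.0287, 0.1768]
tcp_rot: [1.0, 0.006, -0.008, 0.001]
wrist_force: [-0.1, -0.4, -1.7]
grip_width: 0.0238
```

Run:
```python
from h import *
print(bot.get_obs()["grip_width"]); go(cw(0,50,180),83.4)
```

```text
0.023780646649182353
to [550.9 315.5 180. ] shift [  55.2 -343.6   -4.8] turn -1.445 psi 0.6 t 22.0
```

Call:
{"method": "drive_tool", "body": {"series": [[[7,-43,0,-0.18],[14,-86,0,-0.36],[21,-129,0,-0.54],[28,-172,0,-0.72],[35,-215,0,-0.9],[42,-258,0,-1.08],[49,-301,0,-1.26],[55,-344,0,-1.44]]]}}

```text
time: 23.0
tcp_pos: [0.5504, 0.317, 0.1748]
tcp_rot: [0.746, 0.666, -0.007, -0.005]
wrist_force: [-0.0, -0.6, -1.8]
grip_width: 0.0235
```

Run:
```python
from h import *
pencheck("p5"); print(bot.get_obs()["grip_width"]); go(cw(0,50,75),83.4)
```

```text
p5 top area 297 ztop 0.0618 case [array([ -4.1, -52. ]), array([97.6, 22.9]), np.float64(0.5)]
p5 top area 105 ztop 0.2047 case [array([-40.2,  41.5]), array([23.6, 40.8]), np.float64(4.0)]
p5 scene area 266 ztop 0.2015 case [array([20.3, 56.2]), array([52.2, 26.8]), np.float64(4.6)]
p5 scene area 391 ztop 0.0597 case [array([ -4.9, -52.9]), array([ 24.2, 100.1]), np.float64(89.9)]
0.023693616909665316
to [550.9 315.5  75. ] shift [-4.1  2.1 99.8] turn 0.002 psi 83.5 t 23.1
```

Call:
{"method": "drive_tool", "body": {"series": [[[-2,1,40,0],[-4,2,80,0],[-4,2,100,0],[-4,2,100,0]]]}}

```text
time: 23.6
tcp_pos: [0.5489, 0.314, 0.0728]
tcp_rot: [0.746, 0.665, -0.008, -0.006]
wrist_force: [-0.5, -0.1, -1.7]
grip_width: 0.024
```

Run:
```python
from h import *
pencheck("p6"); print(bot.get_obs()["grip_width"]); go(cw(0,50,32),83.4)
a=cv2.imread("pics/p6_top.png")[140:270,110:250]; b=cv2.imread("pics/p6_scene.png")[120:270,300:500]
f=lambda i:cv2.resize(cv2.convertScaleAbs(i,alpha=1.4),(390,400),interpolation=cv2.INTER_CUBIC)
cv2.imwrite("pics/s6.png",np.hstack([f(a),f(b)]))
```

```text
p6 top area 301 ztop 0.062 case [array([ -4.2, -52.1]), array([97.8, 23.3]), np.float64(0.0)]
p6 top area 66 ztop 0.1028 case [array([-45.9,  46.6]), array([18.2, 20.9]), np.float64(0.2)]
p6 scene area 100 ztop 0.1015 case [array([20.6, 41.7]), array([22.9, 61.7]), np.float64(43.1)]
p6 scene area 390 ztop 0.0595 case [array([ -3.8, -53.2]), array([101. ,  24.1]), np.float64(0.2)]
0.02383688212315506
to [550.9 315.5  32. ] shift [ 0.4  0.5 43.2] turn 0.001 psi 83.4 t 23.7
```

View pics/s6.png

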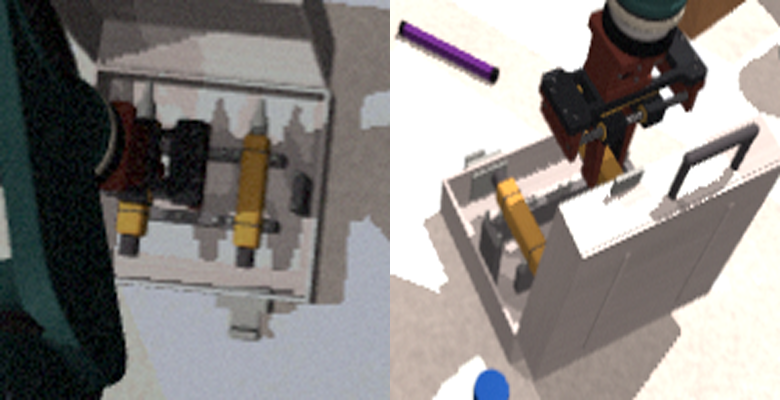

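The held pen, from tail (130,245) to nose (147,80), is parallel to the seated one. Lowering it.

Call:
{"method": "drive_tool", "body": {"series": [[[0,0,15,0],[0,0,28,0],[0,0,36,0],[0,0,40,0],[0,0,42,0],[0,0,42,0]]]}}

```text
time: 24.45
tcp_pos: [0.5505, 0.3152, 0.0338]
tcp_rot: [0.746, 0.666, -0.006, -0.005]
wrist_force: [-0.9, -0.6, 0.7]
grip_width: 0.0238
```

Call:
{"method": "drive_tool", "body": {"series": [[[0,0,0,0],[0,0,0,0],[0,0,0,0],[0,0,-40,0],[0,0,-90,0],[0,0,-140,0],[-50,10,-150,0],[-110,20,-150,0]]], "grip": 0.42}}

```text
time: 25.45
tcp_pos: [0.5615, 0.2037, 0.1855]
tcp_rot: [0.745, 0.666, -0.004, -0.004]
wrist_force: [0.3, -0.3, -0.8]
grip_width: 0.0371
```

Run:
```python
from h import *
go([.4615,-.0002,.15],83.5)
```

```text
to [ 4.615e+02 -2.000e-01  1.500e+02] shift [-213.7  -76.2   36.5] turn 0.002 psi 83.6 t 25.45
```

Call:
{"method": "drive_tool", "body": {"series": [[[-40,-15,0,0],[-80,-30,0,0],[-120,-45,0,0],[-160,-60,10,0],[-200,-70,20,0],[-200,-70,20,0]]], "grip": 0.5}}

```text
time: 26.2
tcp_pos: [0.4677, 0.011, 0.1659]
tcp_rot: [0.747, 0.665, -0.005, -0.004]
wrist_force: [-0.2, 0.4, 0.1]
grip_width: 0.0443
```

```bash
cat >> h.py <<'E'
def bars():
    for n in("top","scene"):
        p,D=bot.camera(n); W=cloud(n,D)
        m=(W[...,2]>0.008)&(W[...,2]<0.03)&(W[...,0]>0.25)&(W[...,0]<0.8)&(W[...,1]>-.26)&(W[...,1]<.14)
        k,l,st,c=cv2.connectedComponentsWithStats(m.astype(np.uint8))
        for i in range(1,k):
            if st[i,4]>100: q=W[l==i]; print(n,"low",st[i].tolist(),np.median(q[:,2]).round(4),cv2.minAreaRect((q[:,:2]*1000).astype(np.float32)))
E
python3 - <<'E'
from h import *
pencheck("p7"); bars(); go([.4615,-.0002,.06],83.5)
E
```

```text
p7 top area 294 ztop 0.0616 case [array([-4.8, 48.7]), array([96.3, 22.7]), np.float64(0.3)]
p7 top area 303 ztop 0.0619 case [array([ -4.2, -51.4]), array([97.4, 24.4]), np.float64(0.0)]
p7 scene area 185 ztop 0.0598 case [array([-28.4,  47.8]), array([52. , 24.3]), np.float64(0.1)]
p7 scene area 393 ztop 0.0596 case [array([ 36.5, -67.3]), array([ 44.8, 180.3]), np.float64(71.9)]
top low [343, 184, 33, 58, 218] 0.0109 ((503.400390625, -227.19976806640625), (149.67605590820312, 84.29705047607422), 7.82945442199707)
top low [275, 234, 9, 34, 197] 0.0155 ((402.2521057128906, 5.512600898742676), (15.955482482910156, 91.95771789550781), 83.61114501953125)
top low [346, 257, 21, 49, 224] 0.0119 ((315.28143310546875, -203.83798217773438), (136.70472717285156, 12.832635879516602), 17.418745040893555)
scene low [256, 195, 37, 68, 520] 0.0144 ((461.7840576171875, 0.6233043670654297), (16.774566650390625, 211.9693145751953), 83.62442016601562)
scene low [153, 202, 38, 33, 234] 0.011 ((315.5874938964844, -203.5305938720703), (140.0371551513672, 13.662008285522461), 17.583181381225586)
scene low [164, 250, 59, 69, 477] 0.0111 ((504.73736572265625, -227.49822998046875), (150.67250061035156, 85.28578186035156), 8.20197868347168)
scene low [179, 280, 31, 23, 185] 0.0188 ((538.5563354492188, -225.66909790039062), (4.849996089935303, 69.09593200683594), 8.39892292022705)
scene low [324, 313, 33, 18, 137] 0.0182 ((740.689697265625, 4.090160369873047), (64.87020874023438, 27.952606201171875), 46.109779357910156)
scene low [212, 327, 27, 19, 170] 0.0189 ((657.0418701171875, -206.85166931152344), (52.1678352355957, 22.32223892211914), 84.03548431396484)
to [ 4.615e+02 -2.000e-01  6.000e+01] shift [-14.4  -6.1 106.9] turn 0.002 psi 83.6 t 26.4
```

Both pens are seated straight, and the bar has not moved from (461.5, 0). Picking it up.

Call:
{"method": "drive_tool", "body": {"series": [[[-8,-3,40,0],[-14,-6,80,0],[-14,-6,107,0],[-14,-6,130,0],[-14,-6,130,0]]]}}

```text
time: 27.02
tcp_pos: [0.4608, 0.0013, 0.0357]
tcp_rot: [0.745, 0.667, -0.004, -0.005]
wrist_force: [0.4, 0.8, 0.9]
grip_width: 0.0439
```

Run:
```python
from h import *
bars(); go([.4615,-.0002,.004],83.5)
```

```text
top low [343, 184, 33, 58, 226] 0.0107 ((503.5745849609375, -227.32460021972656), (150.10255432128906, 84.88861083984375), 7.651286602020264)
top low [275, 241, 8, 27, 156] 0.0152 ((392.5036315917969, 6.514082431793213), (15.82270336151123, 72.63607788085938), 83.533447265625)
top low [346, 257, 21, 49, 229] 0.0115 ((315.7997741699219, -203.71719360351562), (135.69801330566406, 12.890118598937988), 17.451873779296875)
scene low [153, 202, 38, 33, 233] 0.0108 ((315.21087646484375, -203.8153076171875), (139.6633758544922, 13.397276878356934), 17.856664657592773)
scene low [265, 207, 28, 56, 407] 0.0143 ((484.3231201171875, -1.916778564453125), (16.5425968170166, 166.39390563964844), 83.65151977539062)
scene low [164, 250, 59, 68, 461] 0.0111 ((504.5870361328125, -226.42129516601562), (150.3674774169922, 84.64542388916016), 7.3661885261535645)
scene low [178, 281, 32, 22, 181] 0.0194 ((539.362548828125, -225.56515502929688), (5.564873218536377, 69.45023345947266), 8.065707206726074)
scene low [324, 313, 33, 18, 142] 0.0178 ((741.1596069335938, 4.057910919189453), (64.97171020507812, 29.568500518798828), 47.07316970825195)
scene low [212, 327, 27, 18, 166] 0.0197 ((657.0287475585938, -206.67855834960938), (52.179725646972656, 22.58452033996582), 83.03071594238281)
to [ 4.615e+02 -2.000e-01  4.000e+00] shift [-1.1 -0.2 33.3] turn 0.003 psi 83.7 t 27.12
```

Call:
{"method": "drive_tool", "body": {"series": [[[-1,0,15,0],[-1,0,26,0],[-1,0,33,0],[-1,0,33,0]]]}}

```text
time: 27.62
tcp_pos: [0.4616, -0.0001, 0.0041]
tcp_rot: [0.745, 0.667, -0.003, -0.004]
wrist_force: [0.2, 0.5, 0.4]
grip_width: 0.0439
```

Call:
{"method": "drive_tool", "body": {"series": [[[0,0,0,0],[0,0,0,0],[0,0,0,0],[0,0,0,0],[0,0,0,0],[0,0,-20,0],[0,0,-60,0],[0,0,-60,0]]], "grip": 0, "grip_force": 40}}

```text
time: 28.62
tcp_pos: [0.4641, -0.0004, 0.066]
tcp_rot: [0.745, 0.667, -0.002, -0.002]
wrist_force: [-0.2, 0.0, -2.7]
grip_width: 0.0159
```

Run:
```python
from h import *
o=bot.get_obs(); print(o["grip_width"],o["wrist_force"],o["tcp_pos"]); go(cw(0,0,190),-6.6)
```

```text
0.015857956267319482 [-0.23723914  0.04613532 -2.68859459] [ 4.64094581e-01 -4.08418260e-04  6.59764741e-02]
to [545.2 265.8 190. ] shift [ 273.5   50.7 -124.4] turn 1.576 psi 83.7 t 28.62
```

Call:
{"method": "drive_tool", "body": {"series": [[[0,0,-50,0],[0,0,-100,0],[35,6,-124,0.18],[70,12,-124,0.36],[105,18,-124,0.54],[140,24,-124,0.72],[175,30,-124,0.9],[210,38,-124,1.08]]]}}

```text
time: 29.62
tcp_pos: [0.5249, 0.205, 0.188]
tcp_rot: [0.982, 0.186, -0.004, -0.0]
wrist_force: [0.8, -1.1, -1.3]
grip_width: 0.0156
```

Run:
```python
from h import *
o=bot.get_obs(); print(o["grip_width"],o["wrist_force"],o["tcp_pos"]); go(cw(0,0,150),-6.6)
```

```text
0.01555106855505764 [ 0.83374208 -1.08599657 -1.27055911] [0.52491505 0.20502115 0.18795478]
to [545.2 265.8 150. ] shift [ 41.4 -49.   37.8] turn 0.49 psi 21.5 t 29.62
```

Call:
{"method": "drive_tool", "body": {"series": [[[14,-16,5,0.17],[28,-33,15,0.34],[41,-49,30,0.49],[41,-49,38,0.49],[41,-49,38,0.49]]]}}

```text
time: 30.25
tcp_pos: [0.5434, 0.2647, 0.148]
tcp_rot: [0.998, -0.056, -0.005, 0.001]
wrist_force: [-0.2, -0.5, -0.9]
grip_width: 0.0155
```

Run:
```python
from h import *
o=bot.get_obs(); print(o["grip_width"],o["wrist_force"],o["tcp_pos"]); go(cw(0,0,80),-6.6)
a=np.radians(YC); Rm=np.array([[np.cos(a),-np.sin(a)],[np.sin(a),np.cos(a)]])
for n in("top","scene"):
    p,D=bot.camera(n); W=cloud(n,D); cv2.imwrite(f"pics/b_{n}.png",p[...,::-1])
    d=(W[...,:2]-C)@Rm*1000; z=W[...,2]*1000-bot.get_obs()["tcp_pos"][2]*1000
    m=(abs(d[...,0])<40)&(abs(d[...,1])<125)&(abs(d[...,1])>50)&(z>-8)&(z<25)
    for s in(-1,1):
        k=m&(d[...,1]*s>0); q=d[k]
        if k.sum()>10: print(n,s,k.sum(),"x",np.median(q[:,0]),"yend",np.percentile(q[:,1]*s,98),"ztop-tcp",np.percentile(z[k],85), cv2.minAreaRect(q.astype(np.float32)))
a=cv2.imread("pics/b_top.png")[140:270,110:250]; b=cv2.imread("pics/b_scene.png")[100:260,300:500]
f=lambda i:cv2.resize(cv2.convertScaleAbs(i,alpha=1.4),(390,400),interpolation=cv2.INTER_CUBIC)
cv2.imwrite("pics/s7.png",np.hstack([f(a),f(b)]))
```

```text
0.015456900853332158 [-0.15452579 -0.48250022 -0.85699911] [0.54339412 0.26465273 0.14799892]
to [545.2 265.8  80. ] shift [ 2.4 -1.6 68. ] turn 0.003 psi -6.4 t 30.25
top -1 177 x -2.653090429628015 yend 106.7153646553189 ztop-tcp 12.778033064149344 ((-1.6351137161254883, -78.62578582763672), (16.62375259399414, 56.89533233642578), 0.2706189751625061)
scene -1 269 x 4.684938194292066 yend 106.62889329031937 ztop-tcp 11.286058960721862 ((0.005749702453613281, -78.7314682006836), (18.596986770629883, 57.02866744995117), 0.5596382021903992)
```

View pics/s7.png

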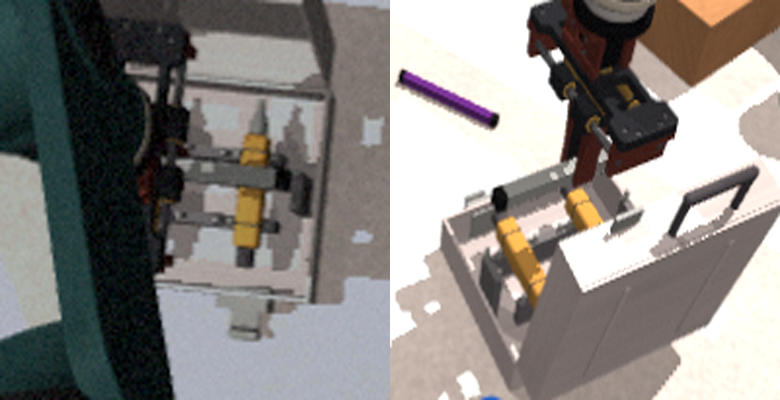

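The bar is gripped straight: its near end is at case y -106.7 and its axis is within 0.6° of case y. Lowering it.

Call:
{"method": "drive_tool", "body": {"series": [[[2,-2,20,0],[2,-2,40,0],[2,-2,50,0],[2,-2,55,0],[2,-2,55,0]]]}}

```text
time: 30.98
tcp_pos: [0.5464, 0.2664, 0.0947]
tcp_rot: [0.998, -0.057, -0.004, 0.001]
wrist_force: [0.0, 0.3, -1.0]
grip_width: 0.0155
```

Run:
```python
from h import *
o=bot.get_obs(); print(o["grip_width"],o["wrist_force"],o["tcp_pos"]); go(cw(0,0,69),-6.6)
a=np.radians(YC); Rm=np.array([[np.cos(a),-np.sin(a)],[np.sin(a),np.cos(a)]])
for n in("top","scene"):
    p,D=bot.camera(n); W=cloud(n,D)
    d=(W[...,:2]-C)@Rm*1000; z=W[...,2]*1000-bot.get_obs()["tcp_pos"][2]*1000
    m=(abs(d[...,0])<30)&(d[...,1]<-65)&(d[...,1]>-125)&(z>5)&(z<25); q=d[m]
    print(n,m.sum(),np.percentile(z[m],85),cv2.minAreaRect(q.astype(np.float32)))
    m=(abs(d[...,0])<30)&(d[...,1]<-85)&(d[...,1]>-125)&(W[...,2]<.081)&(W[...,2]>.068); print(" pegs",m.sum(),np.round(d[m][:12]))
```

```text
0.015515299403563184 [ 0.03163657  0.2706586  -0.99082105] [0.54639189 0.26637167 0.09474722]
to [545.2 265.8  69. ] shift [-0.9  0.7 25.8] turn 0.001 psi -6.5 t 30.98
top 102 13.506729344836577 ((1.0473384857177734, -85.02040100097656), (16.415254592895508, 39.9202766418457), 0.10398880392313004)
 pegs 7 [[  17.  -96.]
 [  14.  -97.]
 [  14.  -99.]
 [ -13.  -98.]
 [ -13. -100.]
 [ -15.  -97.]
 [ -15. -100.]]
scene 130 12.211385296316507 ((2.7558932304382324, -85.09550476074219), (16.55895233154297, 39.65775680541992), 0.6086990833282471)
 pegs 17 [[ -13.  -99.]
 [ -14.  -96.]
 [ -15. -100.]
 [ -12. -100.]
 [ -12.  -97.]
 [ -14. -100.]
 [ -12.  -99.]
 [ -12.  -96.]
 [  11.  -96.]
 [  13. -100.]
 [  15.  -99.]
 [  16.  -96.]]
```

Call:
{"method": "drive_tool", "body": {"series": [[[-1,0,8,0],[-1,0,14,0],[-1,0,19,0],[-1,0,23,0],[-1,0,26,0],[-1,0,26,0]]]}}

```text
time: 31.82
tcp_pos: [0.5456, 0.2667, 0.0691]
tcp_rot: [0.998, -0.057, -0.004, 0.001]
wrist_force: [-0.1, -1.0, 0.4]
grip_width: 0.0157
```

Run:
```python
from h import *
o=bot.get_obs(); print(o["grip_width"],o["wrist_force"],o["tcp_pos"]); go(cw(0,0,68),-6.6)
```

```text
0.015696331453783057 [-0.11312773 -1.02079428  0.40697156] [0.54557777 0.26667886 0.06909643]
to [545.2 265.8  68. ] shift [-0.3  0.9  1.1] turn 0.001 psi -6.5 t 31.82
```

Call:
{"method": "drive_tool", "body": {"series": [[[0,0,1,0],[0,0,1,0],[0,0,1,0]]]}}

```text
time: 32.2
tcp_pos: [0.5456, 0.2667, 0.0684]
tcp_rot: [0.998, -0.057, -0.003, 0.001]
wrist_force: [-0.7, -0.9, 1.2]
grip_width: 0.0157
```

Call:
{"method": "drive_tool", "body": {"series": [[[0,0,0,0],[0,0,0,0],[0,0,0,0],[0,0,-20,0],[0,0,-60,0],[0,0,-120,0],[-40,40,-180,0],[-90,80,-220,0]]], "grip": 0.4}}

```text
time: 33.2
tcp_pos: [0.4712, 0.2118, 0.2724]
tcp_rot: [0.998, -0.057, -0.002, 0.0]
wrist_force: [0.2, 0.3, -0.3]
grip_width: 0.0348
```

Call:
{"method": "drive_tool", "body": {"series": [[[-20,50,0,0],[-30,100,0,0],[-30,150,0,0],[-30,170,0,0],[-30,170,0,0]]]}}

```text
time: 33.83
tcp_pos: [0.4219, 0.0453, 0.2727]
tcp_rot: [0.998, -0.058, -0.002, 0.0]
wrist_force: [0.6, 0.5, -0.0]
grip_width: 0.035
```

```bash
cat >> h.py <<'E'
def barcase():
    a=np.radians(YC); Rm=np.array([[np.cos(a),-np.sin(a)],[np.sin(a),np.cos(a)]])
    for n in("top","scene"):
        p,D=bot.camera(n); W=cloud(n,D); np.savez(f"last_{n}.npz",p=p,d=D); cv2.imwrite(f"pics/c_{n}.png",p[...,::-1])
        d=(W[...,:2]-C)@Rm*1000
        m=(abs(d[...,0])<25)&(abs(d[...,1])<114)&(W[...,2]>.074)&(W[...,2]<.09); q=d[m]
        r=cv2.fitLine(q.astype(np.float32),cv2.DIST_HUBER,0,.01,.01).ravel()
        print(n,m.sum(),"ztop",np.median(W[m][:,2]),cv2.minAreaRect(q.astype(np.float32)),"line",r.round(3))
        for s in(-1,1):
            k=q[:,1]*s>60; print("  side",s,k.sum(),np.median(W[m][k][:,2]).round(4) if k.any() else None)
E
python3 - <<'E'
from h import *
barcase(); pencheck("p8")
a=cv2.imread("pics/c_top.png")[130:270,110:250]; b=cv2.imread("pics/c_scene.png")[120:270,300:500]
f=lambda i:cv2.resize(cv2.convertScaleAbs(i,alpha=1.4),(390,400),interpolation=cv2.INTER_CUBIC)
cv2.imwrite("pics/s8.png",np.hstack([f(a),f(b)]))
go([.50,.15,.29],-6.6)
E
```

```text
top 314 ztop 0.07888262475240113 ((6.654934883117676, 3.2500228881835938), (32.193180084228516, 207.3437957763672), 4.341341018676758) line [ 0.046 -0.999  0.167 33.85 ]
  side -1 13 0.0778
  side 1 115 0.0788
scene 550 ztop 0.07821290121221254 ((1.3447465896606445, 1.3897857666015625), (213.1016845703125, 30.34402847290039), 89.6922607421875) line [ 0.005 -1.     1.997 -2.251]
  side -1 134 0.078
  side 1 115 0.0783
p8 top area 94 ztop 0.0615 case [array([28. , 47.6]), array([33.2, 20.1]), np.float64(0.4)]
p8 top area 91 ztop 0.0618 case [array([ 29.1, -50.6]), array([29.7, 24.8]), np.float64(3.9)]
p8 top area 142 ztop 0.0624 case [array([-30.6,  48.7]), array([20.6, 44.9]), np.float64(88.7)]
p8 scene area 102 ztop 0.0595 case [array([-38.9,  47.2]), array([24.1, 32.8]), np.float64(87.3)]
p8 scene area 95 ztop 0.06 case [array([-36.5, -52. ]), array([28.5, 24.5]), np.float64(0.9)]
p8 scene area 172 ztop 0.0595 case [array([ 62.4, -74.6]), array([ 31.2, 132.3]), np.float64(64.3)]
to [500. 150. 290.] shift [  65.6 -111.   -17.8] turn 0.003 psi -6.5 t 34.02
```

View pics/s8.png

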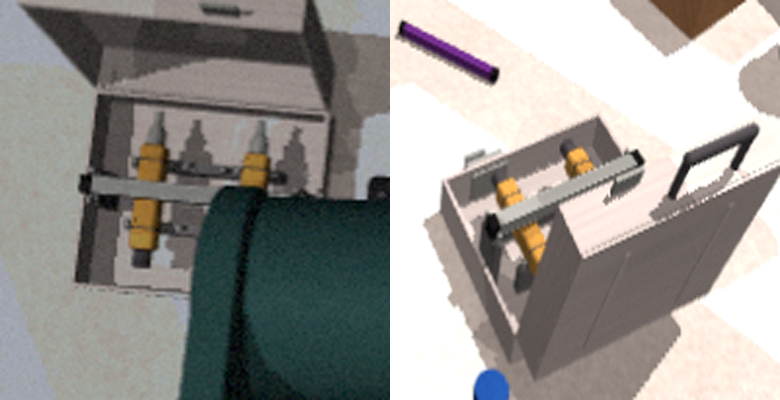

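The bar lies level across both supports: top about 78.5 mm on both sides, ends at (85,183) and (490,225) in the two views. Now I'll close the lid by re-pinching the handle and reversing the arc.

Run:
```python
from h import *
W=cloud("scene",np.load("last_scene.npz")["d"])
m=(W[...,2]>.255)&(W[...,2]<.3)&(W[...,0]>.6)&(W[...,0]<.8)&(W[...,1]>.2)&(W[...,1]<.35); q=W[m]; print(m.sum(),q.mean(0),q.min(0),q.max(0))
go([.7025,.273,.32],-6.6)
```

```text
255 [0.70471489 0.26908178 0.26944871] [0.69459539 0.23195928 0.25520684] [0.71228876 0.31291164 0.27396681]
to [702.5 273.  320. ] shift [ 252.9 -255.9  -48.6] turn 0.003 psi -6.5 t 34.02
```

Call:
{"method": "drive_tool", "body": {"series": [[[0,0,-30,0],[40,-40,-55,0],[80,-80,-55,0],[120,-120,-55,0],[160,-160,-55,0],[200,-200,-55,0],[240,-240,-52,0],[253,-256,-49,0]]]}}

```text
time: 35.02
tcp_pos: [0.704, 0.2768, 0.3183]
tcp_rot: [0.998, -0.055, -0.003, -0.0]
wrist_force: [-1.3, -0.6, -0.0]
grip_width: 0.0349
```

Run:
```python
from h import *
go([.7025,.273,.2535],-6.6)
```

```text
to [702.5 273.  253.5] shift [-0.8  3.9 64.8] turn 0.005 psi -6.3 t 35.02
```

Call:
{"method": "drive_tool", "body": {"series": [[[-1,4,30,0],[-1,4,50,0],[-1,4,65,0],[-1,4,65,0]]]}}

```text
time: 35.52
tcp_pos: [0.7013, 0.2736, 0.2516]
tcp_rot: [0.999, -0.054, -0.004, 0.0]
wrist_force: [0.1, 0.2, -0.1]
grip_width: 0.0351
```

Call:
{"method": "drive_tool", "body": {"series": [[[0,0,0,0],[0,0,0,0],[0,0,0,0],[0,0,0,0]]], "grip": 0, "grip_force": 15}}

```text
time: 36.02
tcp_pos: [0.7024, 0.2736, 0.2529]
tcp_rot: [0.999, -0.055, -0.003, -0.0]
wrist_force: [2.1, -0.1, 2.5]
grip_width: 0.0093
```

Run:
```python
from h import *
o=bot.get_obs(); print(o["grip_width"],o["wrist_force"],o["tcp_pos"])
t0=o["tcp_pos"]; a=np.radians(YC); d=t0[:2]-C; cx=(d@[np.cos(a),np.sin(a)])*1000; hx,hz=cx-95,t0[2]*1000+15-45
print(hx,hz,np.hypot(hx,hz)); th0=np.arctan2(hz,-hx)-np.arctan2(30,230); print("th",th0)
for th in np.r_[np.arange(1.6,-.01,-.1)]:
    f=th+np.arctan2(30,230); print(round(th,2),np.round([-231.9*np.cos(f)-hx,-(231.9*np.sin(f)-hz)]))
```

```text
0.00926765455529814 [ 2.05359543 -0.09345392  2.5217015 ] [0.70238571 0.27358254 0.25287549]
60.249499385613575 222.87549166186727 230.87547933840034
th 1.7051113686913355
1.6 [-24.  -6.]
1.5 [-47.  -9.]
1.4 [-70.  -9.]
1.3 [-93.  -7.]
1.2 [-116.   -2.]
1.1 [-138.    4.]
1.0 [-159.   13.]
0.9 [-180.   24.]
0.8 [-199.   37.]
0.7 [-217.   52.]
0.6 [-233.   68.]
0.5 [-248.   86.]
0.4 [-260.  106.]
0.3 [-271.  126.]
0.2 [-280.  148.]
0.1 [-286.  170.]
-0.0 [-290.  193.]
```

Call:
{"method": "drive_tool", "body": {"series": [[[-24,0,-6,0],[-47,0,-9,0],[-70,0,-9,0],[-93,0,-7,0],[-116,0,-2,0],[-138,0,4,0],[-159,0,13,0],[-159,0,13,0]]]}}

```text
time: 37.02
tcp_pos: [0.5421, 0.2918, 0.2404]
tcp_rot: [0.999, -0.054, -0.004, -0.001]
wrist_force: [-2.0, 3.8, 0.9]
grip_width: 0.0092
```

Call:
{"method": "drive_tool", "body": {"series": [[[-21,0,11,0],[-40,0,24,0],[-58,0,39,0],[-74,0,55,0],[-89,0,73,0],[-101,0,93,0],[-112,0,113,0],[-112,0,113,0]]]}}

```text
time: 38.02
tcp_pos: [0.4318, 0.3045, 0.1276]
tcp_rot: [0.999, -0.054, -0.003, -0.001]
wrist_force: [4.4, 1.3, -5.5]
grip_width: 0.0095
```

Run:
```python
from h import *
o=bot.get_obs(); print(o["grip_width"],o["wrist_force"],o["tcp_pos"]); go(cw(-135,25,60),-6.6)
p,D=bot.camera("scene"); cv2.imwrite("pics/s9.png",cv2.resize(p[90:270,280:500,::-1],None,fx=3,fy=3,interpolation=cv2.INTER_CUBIC))
```

```text
0.009470343079478609 [ 4.37979611  1.28317001 -5.52145293] [0.43184933 0.30445634 0.12761674]
to [414.  306.2  60. ] shift [-17.6   0.3  67.7] turn 0.007 psi -6.2 t 38.02
```

View pics/s9.png

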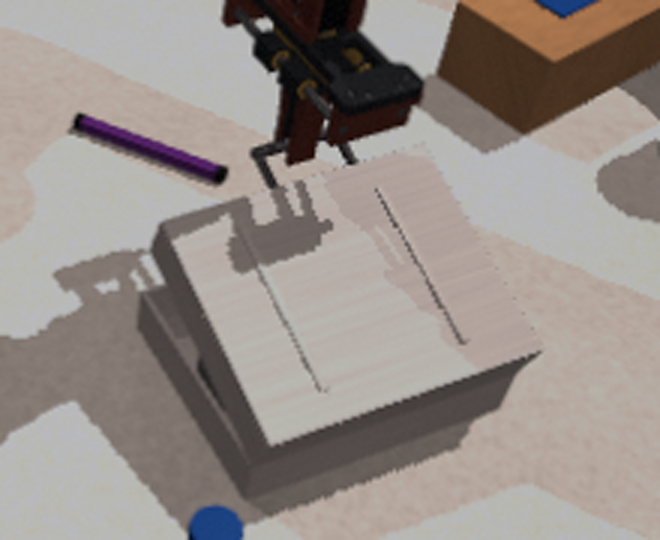

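The lid is at about 0.3 rad, with the handle still pinched at crop (300,155). Finishing the closing now, with a slight push past the end.

Call:
{"method": "drive_tool", "body": {"series": [[[-8,0,22,0],[-14,0,44,0],[-17,0,60,0],[-18,0,67,0],[-18,0,69,0],[-18,0,69,0]]]}}

```text
time: 38.83
tcp_pos: [0.414, 0.3066, 0.0604]
tcp_rot: [0.999, -0.054, -0.003, -0.001]
wrist_force: [-3.8, 0.3, 11.0]
grip_width: 0.0093
```

Run:
```python
from h import *
o=bot.get_obs(); print(o["grip_width"],o["wrist_force"],o["tcp_pos"]); go(cw(-135,25,60),-6.6)
for n in("scene","top"):
    p,D=bot.camera(n); W=cloud(n,D); a=np.radians(YC); d=(W[...,:2]-C)@np.array([[np.cos(a),-np.sin(a)],[np.sin(a),np.cos(a)]])*1000
    for x in(-80,-40,0,40,80):
        m=(abs(d[...,0]-x)<8)&(abs(d[...,1])<105)&(W[...,2]<.13); print(n,x,np.median(W[m][:,2]).round(4))
```

```text
0.009317652350145839 [-3.79241236  0.33260409 10.99594461] [0.41396975 0.30662312 0.06037342]
to [414.  306.2  60. ] shift [0.1 0.5 0.4] turn 0.007 psi -6.2 t 38.83
scene -80 0.0883
scene -40 0.0886
scene 0 0.0886
scene 40 0.0884
scene 80 0.0884
top -80 0.0891
top -40 0.0895
top 0 0.0892
top 40 0.0892
top 80 0.0892
```

The lid is flat at the same depth reading as when it was shut. I'll relax, release and retreat.

Call:
{"method": "drive_tool", "body": {"series": [[[0,0,0,0],[0,0,0,0],[0,0,0,0],[0,0,0,0],[0,0,-30,0],[0,0,-80,0],[0,40,-130,0],[0,90,-170,0]]], "grip": 0.36}}

```text
time: 39.92
tcp_pos: [0.406, 0.2188, 0.2302]
tcp_rot: [0.999, -0.053, -0.002, -0.001]
wrist_force: [1.2, -0.3, -0.3]
grip_width: 0.0317
```

Call:
{"method": "drive_tool", "body": {"series": [[[0,50,-10,0],[0,100,-10,0],[0,150,-10,0],[0,200,-10,0],[0,200,-10,0],[0,200,-10,0]]]}}

```text
time: 40.67
tcp_pos: [0.3847, 0.0202, 0.2398]
tcp_rot: [0.999, -0.054, -0.002, -0.001]
wrist_force: [-0.2, -0.7, -0.1]
grip_width: 0.0319
```

Run:
```python
from h import *
for n in("scene","top"):
    p,D=bot.camera(n); cv2.imwrite(f"pics/f_{n}.png",p[...,::-1]); W=cloud(n,D); a=np.radians(YC); d=(W[...,:2]-C)@np.array([[np.cos(a),-np.sin(a)],[np.sin(a),np.cos(a)]])*1000
    for x in(-80,0,80):
        m=(abs(d[...,0]-x)<8)&(abs(d[...,1])<105)&(W[...,2]<.13); print(n,x,m.sum(),np.median(W[m][:,2]).round(4))
```

```text
scene -80 399 0.0886
scene 0 468 0.0886
scene 80 547 0.0885
top -80 495 0.0892
top 0 498 0.0892
top 80 485 0.0891
```

View pics/f_scene.png

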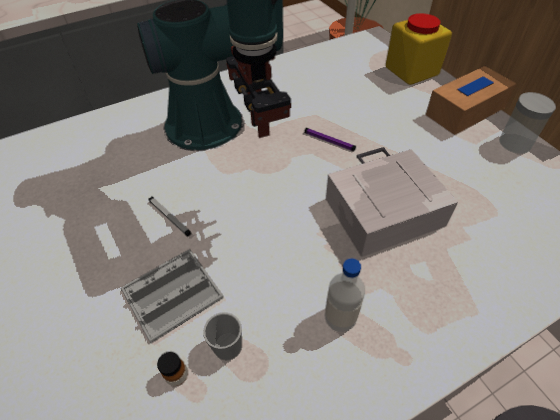

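The lid is shut flat and the rack at (170,295) is empty. The bottle (345,300), cup (223,335) and jar (170,367) stand where they were, and the arm is clear. Handing in.

```bash
python3 -c "
from station import bot
print(bot.close_job())"
```

```text
the job is handed in; nothing more can be done
None
```

The job is done and handed in at about 41 s of the 210 s allowed. No verdict was reported.

- **Latch and lid:** I flipped the latch open and raised the lid to about 1.7 rad.
- **Handpieces:** Two were present. Both went into the case turned end for end, in cradles 1 and 3, with their noses to the hinge. Both were straight, with tops at about 60 mm as expected.
- **Bar:** It rested level in both notches, its top reading about 78.5 mm on each side (80 expected; the depth readings run about 1 mm low).
- **Lid at hand-in:** It was closed flat, at the same height reading as at the start. The latch was left undone after the press; I judged it open because the tab was no longer visible.
- **Other objects:** The bottle, jar and cup are where they stood at the start.

No check failed. The bar was not seen to be knocked, and the grip held throughout. After the lid closed, the contents could no longer be seen; the last look at them was just before.

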